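# Roll a pipe stub into the V-block and push it up to the stop

## Task

Roll the pipe stub along the bench by its side, up the ramp and into the groove of the blue V-block, then push it endways along the groove until its end touches the steel end stop. Only push it gently with the fingers: never pinch it or lift it, and leave the jars and the tape measure where they stand.

Things in the scene. Friction and masses are not known exactly. Their poses are not given: they have to be found in the camera images.
- pipe: Loose pale aluminium pipe stub with a red band, 48 mm outside diameter, 140 mm long, about 0.4 kg, lying on the bench. Origin on its axis at mid length, 24 mm up at the start; x runs along the pipe (ends at +-70 mm, band at +30 mm), y and z turn as it rolls. At the start x points within 0.12 rad of the V-block's x. It rolls freely and rolls on 1 or 2 cm when let go; friction about 0.45.
- v_block: Blue V-block with a steel end stop, fixed to the bench; place and yaw vary. Origin on the bench top below the axis of a seated pipe. x along the groove (130 mm long, x = -75 to +55), z up. Open entry side +y: the pipe starts on the bench there, 145 to 180 mm from the groove's axis. Back wall at -y, 35.5 mm high, ends at y = -47 mm.
- ramp_foot (a point): Foot of the V-block's entry ramp, on the bench, 54 mm toward +y from the groove's axis. The ramp rises from here to a crest 12 mm high, 15 to 19 mm from the groove's axis; beyond it the near flank falls at 25 degrees to the groove's bottom (1.5 mm high) and the far flank rises at 50 degrees. Axes as the V-block's.
- seat (a point): Where the pipe's origin must end: 31 mm above the bench on the groove's axis, 15 mm toward -x from the V-block's origin. A seated pipe rests on both flanks (36 mm up as it passes the crest). At the start the pipe's origin is 27 to 35 mm farther toward -x than this. The seated pipe's -x end sticks out 10 mm beyond the groove. Axes as the V-block's.
- stop_face (a point): Point on the working face of the end stop, an upright steel plate at the +x end of the groove, 8 mm thick, 46 mm high, from y = -47 to +19 mm; the face looks toward -x and the point lies where the axis of a seated pipe meets it. Axes as the V-block's.
- screw_jar: Bystander: clear jar with a black lid, 65 mm across, 80 mm high; origin at the centre of its underside. To be left alone.
- tape: Bystander: yellow tape measure, 67x80x38 mm; origin at the centre of its underside. To be left alone.
- nail_jar: Bystander: clear jar of nails, 78 mm across, 75 mm high; origin at the centre of its underside. To be left alone.
Things that resemble listed ones, but are neither listed nor needed, are in the scene too. There is more than one size of the pipe; the job needs the larger.

How it is judged (in metres and radians):
On the way, in this order (a step that is already met when the one before it is completed fails the run):
1. the pipe has rolled (turned about its own axis by more than a quarter turn) on the bench (angle between pipe's own z axis and vertical above 1.65 rad and y of pipe in the frame of v_block above 0.03 m), for 0.03 s.
2. the pipe lies in the V of the block (y of pipe in the frame of v_block between -0.004 and 0.004 m and z of pipe in the frame of v_block below 0.034 m and angle between the x axis of pipe and the x axis of v_block, either way round below 0.05 rad), for 0.2 s.
At the end, for the whole second after the job is handed in: The pipe rests in the V (axis within 4 mm of the groove's axis, within 3 mm of seated height, within 0.05 rad of parallel), its end within 4 mm of the end stop, at rest (all of step 2 and x of pipe in the frame of v_block between -0.019 and -0.01 m and z of pipe in the frame of v_block above 0.028 m and linear speed of pipe below 0.02 m/s); the robot touches nothing.
It fails at once if the pipe is lifted (its axis more than 45 mm above the bench, or more than 32 mm before it is on the ramp) (height (world z) of pipe above 0.045 m or (height (world z) of pipe above 0.032 m and y of pipe in the frame of v_block above 0.078 m)).
It fails at once if the pipe is pinched or rammed (more than 40 N from the fingers) (contact force between the fingers and pipe above 40 N).
It fails at once if a jar or the tape measure is moved by more than 20 mm (distance of any of screw_jar, tape, nail_jar from where it was at the start of the episode above 0.02 m).
It also fails if it takes over 54 s, if anything falls off the work surface, if the arm or the gripper's body presses on something with over 40 N, if the wrist force passes 120 N, or if a joint passes its speed limit or range.

## Robot

A 7-joint arm with a two-finger parallel gripper is mounted at the origin on a cart in front of the work surface, level with it; the furniture and walls round the work are solid. World frame = base frame: x ahead of the robot, y to its left, z up, the work surface at z = 0. Lengths are in m, angles in degrees, forces in N, time in s.
With the tool pointing down it reaches from about 0.35 to 0.775 m from the base axis. Payload 3.1 kg.
Tool frame: the origin (TCP) lies on the centre line of the jaws, within the pads' length; the fingertips stand 17 mm ahead of it and the grasp point (between the pads) lies 2 mm behind it (robot.tip_reach is the distance from the TCP to the fingertips, in m); z points along the fingers, y is the line along which they close (so a half turn about z gives the same grasp; the last joint's range is limited). The gripper opens to 85 mm and grips with 20 to 120 N. Pads are 22 mm wide; open, the fingers measure 114 mm over their backs; the gripper's body (76 mm by 85 mm) begins 54 mm behind the grasp point. The pads swing forward as they close: fully open they stand 13 mm farther back than shut.
Start: joints at [63.444, 17.813, 0.802, 86.603, -0.252, 75.585, -1.558], TCP at [0.225, -0.502, 0.248] pointing down, gripper open.
Joint ranges: [-154.91, 154.91], [-16.99, 109.72], [-72.82, 74.43], [7.12, 147.25], [-82.49, 262.49], [11.32, 116.49], [-174.64, 174.64]. Speed limits (degrees/s): [159.86, 159.86, 180, 180, 180, 180, 180].

## Interface

Orientations are given as [roll, pitch, yaw] about the fixed x, y, z axes, in that order (R = Rz(yaw) Ry(pitch) Rx(roll)).
In Python, from station import robot, fingers, vision, workorder, recognise gives the robot as it stands. Calls block until the motion is done:
- robot.move_to(position, orientation): joint-space move of the TCP to a pose.
- robot.line_to(position, orientation=None, velocity=0.15, f_stop=None): straight line of the TCP; orientation=None keeps the orientation; velocity is the mean speed in m/s. With f_stop (N) it stops when the force on the tool has changed by that much, and returns True; else False.
- robot.move_j(angles): joint-space move.
- fingers.gripper_to(opening, force=None): opening from 0.0 (shut) to 1.0 (fully open); force is the grip in N (None keeps the last); returns when the fingers have stopped.
- robot.pause(seconds).
- robot.inverse_kinematics(position, orientation): joint angles nearest the present ones, or None.
- vision.grab_frame(name): name is "side" or "top" or "wrist"; returns the picture (400x640x3 uint8, red, green, blue); there is no depth.
- vision.calibration(name): a dict with "mtx" (3x3 intrinsics, pixels), "extrinsics" (4x4, takes a point from world to camera coordinates); the wrist camera has in their place "T_tool_cam" (4x4, takes a point from camera to tool coordinates, whose origin is the TCP and whose axes are the flange's). Camera axes: x right, y up, looking along -z (the intrinsics and any distortion apply to the point x, -y, -z); pixel columns grow to the right and rows downward; lengths in m; the calibration is good to about 2 mm. The wrist camera is an equidistant fisheye: a pixel r from the principal point sees the ray r / f radians off the axis. A picture is of the moment at which its call begins: read the wrist's pose just before it. calibration takes no time and is no camera call.
A pose or a line that the arm cannot do raises robot.PlanningError and nothing moves.
- workorder.close_job(): hands the job in; it is judged then, once.
Trained networks look in the newest picture that a camera, given by its name, has taken for a name from the list of things; names that differ only in an ending like _2 or _b are one class to them, and where a whole thing is asked for, a point or a joint stands for the part that bears it (a point fixed in the world has none). Each returns a list of dicts, best first, with "p" (0 to 1); they miss things now and then, are a little off and sometimes report something else, mostly with a low value. They report only what shows in the picture. A call takes as long as a camera call. They do not tell look-alikes from the thing itself.
- recognise(label, camera): "rect" ([centre column, centre row, width, height] in pixels, round what is visible of it).
Readings, each from a call of its own:
- robot.current_time_s(): time.
- robot.current_joint_positions(): joint angles.
- robot.current_dq(): joint speeds.
- robot.current_joint_torque(): joint torques, N m.
- robot.current_tool_pos(): TCP position.
- robot.current_eef_rot(): TCP orientation.
- robot.current_contact_force(): force on the tool from outside, world axes, zero at the start.
- robot.current_torque(): the same for the moment, N m.
- robot.current_finger_gap(): opening from 0.0 (shut) to 1.0 (fully open).
- robot.current_gripper_force(): force on a finger pad.
Only numpy, scipy, OpenCV 4.12 (cv2) and the standard library are available. Lean on these libraries where they do the work, as an engineer would, in place of code of your own. Each camera call takes 0.05 s, during which the arm holds its last target. There are 200 camera calls.

## Working session

There is one attempt and no reset: what is moved stays moved. The work goes in short steps, each a Python script; the robot and the scene stay as the last script left them, time stands still between calls to the robot, and variables do not carry over. Pictures are saved under pics/ and viewed, at most 10 in all, crops included, and the job is handed in when it is done.

```bash
mkdir -p pics; ls
python3 - <<'E'
from station import robot, fingers, vision, workorder, recognise
import cv2,numpy as np
np.set_printoptions(precision=4,suppress=True)
for c in ("top","side"):
    im=vision.grab_frame(c); cv2.imwrite(f"pics/{c}0.png",im[:,:,::-1])
    k=vision.calibration(c); print(c,{a:np.array(b) for a,b in k.items()})
    for n in ("pipe","v_block","screw_jar","tape","nail_jar"):
        print(n,[(np.round(d["rect"]),round(d["p"],2)) for d in recognise(n,c)])
print(vision.calibration("wrist"),robot.current_time_s(),robot.current_tool_pos(),robot.current_eef_rot(),robot.tip_reach)
E
```

```text
pics
top {'mtx': array([[457.6954,   0.    , 316.1039],
       [  0.    , 457.6954, 199.9129],
       [  0.    ,   0.    ,   1.    ]]), 'extrinsics': array([[-0.2754, -0.9613,  0.0081,  0.0523],
       [ 0.908 , -0.2573,  0.3307, -0.6184],
       [-0.3158,  0.0984,  0.9437, -0.8623],
       [ 0.    ,  0.    ,  0.    ,  1.    ]])}
pipe [(array([386., 234.,  28.,  65.]), 0.86), (array([308., 257.,  45.,  28.]), 0.67)]
v_block [(array([446., 207.,  56.,  67.]), 0.68)]
screw_jar [(array([201., 176.,  41.,  36.]), 0.7)]
tape [(array([218., 280.,  33.,  37.]), 0.88)]
nail_jar [(array([254., 186.,  35.,  42.]), 0.77), (array([445., 205.,  60.,  63.]), 0.17)]
side {'mtx': array([[397.0891,   0.    , 323.9232],
       [  0.    , 397.0891, 200.7905],
       [  0.    ,   0.    ,   1.    ]]), 'extrinsics': array([[-0.8687, -0.4952,  0.0068,  0.4658],
       [ 0.2491, -0.425 ,  0.8702, -0.2507],
       [-0.428 ,  0.7577,  0.4926, -0.7322],
       [ 0.    ,  0.    ,  0.    ,  1.    ]])}
pipe [(array([344., 233.,  42.,  24.]), 0.66)]
v_block [(array([389., 178.,  50.,  33.]), 0.93)]
screw_jar []
tape [(array([304., 279.,  36.,  36.]), 0.63)]
nail_jar [(array([274., 220.,  22.,  38.]), 0.92)]
{'mtx': array([[309.7069,   0.    , 320.7062],
       [  0.    , 309.7069, 199.4913],
       [  0.    ,   0.    ,   1.    ]]), 'T_tool_cam': array([[ 0.0005,  0.9494,  0.3141,  0.082 ],
       [ 1.    , -0.0004, -0.0005,  0.0008],
       [-0.0004,  0.3141, -0.9494, -0.1267],
       [ 0.    ,  0.    ,  0.    ,  1.    ]])} 0.6 [ 0.2252 -0.5018  0.2483] [179.9986  -0.0004  24.1731] 0.017
```

View pics/top0.png

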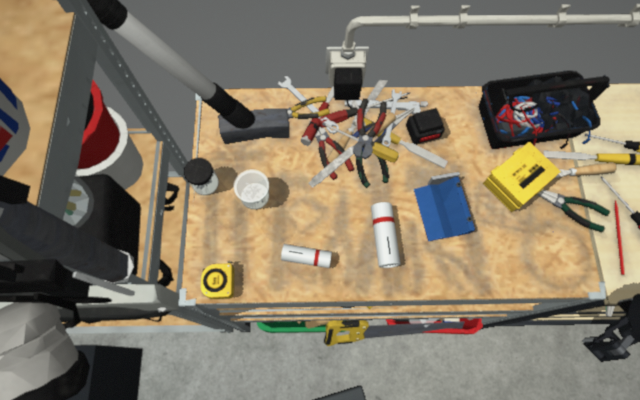

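View pics/side0.png

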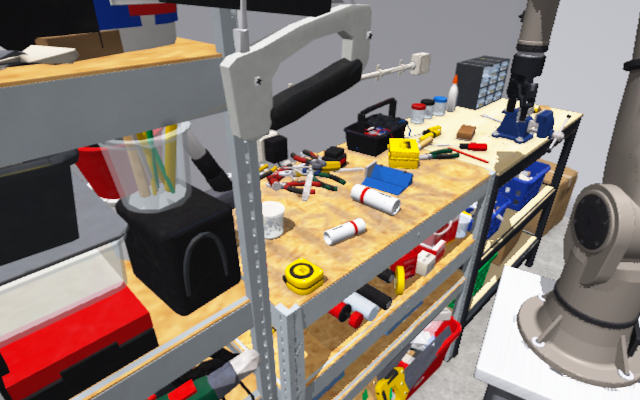

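Top view: candidates for the pipe are the large one at (386,234), with its band at the top end, and the small one at (308,257). I choose the larger, at (386,234). The V-block is at (446,207), with its steel stop at the top edge (~448,178). The tape is at (218,280), and the jars are at (254,186) and (201,176).

```bash
cat > h.py <<'E'
from station import robot, fingers, vision, workorder, recognise
import cv2,numpy as np
from scipy.spatial.transform import Rotation as R
np.set_printoptions(precision=4,suppress=True)
def ext(c):
    k=vision.calibration(c); return np.array(k["mtx"]),np.array(k["extrinsics"])
def unproj(c,uv,z):
    K,E=ext(c); u,v=uv
    d=np.array([(u-K[0,2])/K[0,0],-(v-K[1,2])/K[1,1],-1]); d=E[:3,:3].T@d; o=-E[:3,:3].T@E[:3,3]
    return o+d*(z-o[2])/d[2]
def wcam():
    T=np.eye(4);T[:3,:3]=R.from_euler('xyz',robot.current_eef_rot(),degrees=True).as_matrix();T[:3,3]=robot.current_tool_pos()
    return T@np.array(vision.calibration("wrist")["T_tool_cam"])
def wproj(P,T):   # world points -> fisheye pixel
    K=np.array(vision.calibration("wrist")["mtx"]); p=(np.atleast_2d(P)-T[:3,3])@T[:3,:3]*[1,-1,-1]
    th=np.arctan2(np.hypot(p[:,0],p[:,1]),p[:,2]); ph=np.arctan2(p[:,1],p[:,0])
    return np.c_[K[0,2]+K[0,0]*th*np.cos(ph),K[1,2]+K[1,1]*th*np.sin(ph)]
def wunproj(uv,z,T):
    K=np.array(vision.calibration("wrist")["mtx"]); d=np.array(uv)-K[:2,2]; r=np.hypot(*d); th=r/K[0,0]
    c=T[:3,:3]@np.array([np.sin(th)*d[0]/r,-np.sin(th)*d[1]/r,-np.cos(th)]); return T[:3,3]+c*(z-T[2,3])/c[2]
def proj(c,P):
    K,E=ext(c); p=(np.atleast_2d(P)@E[:3,:3].T+E[:3,3])*[1,-1,-1]; q=p@K.T; return q[:,:2]/q[:,2:]
E
python3 - <<'E'
from h import *
im=cv2.imread("pics/top0.png")[160:290,270:490]; cv2.imwrite("pics/crop.png",cv2.resize(im,None,fx=3.6,fy=3.6,interpolation=cv2.INTER_CUBIC))
for n,p,z in (("pipe",(386,234),.024),("ptop",(383,204),.024),("pbot",(389,265),.024),("vb",(446,207),.01),("tape",(218,280),.02),("nail",(254,186),.04),("screw",(201,176),.04),("small",(308,257),.016),("edge",(386,300),0),("mess",(440,160),.0),("ytape",(500,190),0)): print(n,unproj("top",p,z))
E
```

```text
pipe [ 0.5154 -0.2563  0.024 ]
ptop [ 0.5847 -0.2727  0.024 ]
pbot [ 0.447  -0.2399  0.024 ]
vb [ 0.5416 -0.415   0.01  ]
tape [0.5183 0.1278 0.02  ]
nail [0.7019 0.0013 0.04  ]
screw [0.759  0.1128 0.04  ]
small [ 0.5145 -0.0741  0.016 ]
edge [ 0.379  -0.2135  0.    ]
mess [ 0.6609 -0.449   0.    ]
ytape [ 0.5487 -0.5586  0.    ]
```

View pics/crop.png

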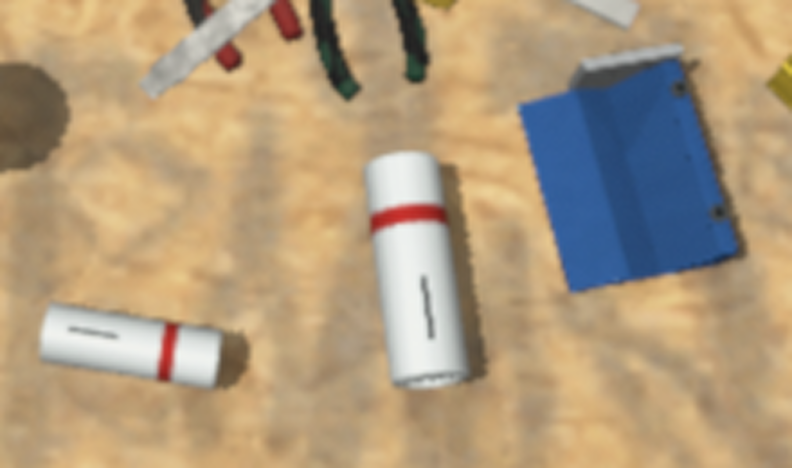

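The crop confirms the large pipe: axis from crop (403,160) to (430,378), band toward the stop. The block's ramp foot edge runs (521,105)–(572,291), and the stop is at (630,65). Next I go to an observation pose with the tool's y along the groove.

Run:
```python
from h import *
f=lambda x,y,z=0: unproj("top",(270+x/3.6,160+y/3.6),z)
a,b=f(521,105),f(572,291); print(a,b,np.linalg.norm(a-b)); th=np.arctan2(*(a-b)[1::-1]); print(np.degrees(th))
n=np.array([-np.sin(th),np.cos(th),0]); e=np.array([np.cos(th),np.sin(th),0])
O=(a+b)/2-.054*n+.010*e; print("O",O)
p=unproj("top",(386,234),.024)-O; print("pipe in block",p@e,p@n)
yaw=np.degrees(th)+90
robot.move_to([0.53,-0.30,0.27],[180,0,yaw])
T=wcam(); im=vision.grab_frame("wrist"); cv2.imwrite("pics/w1.png",im[:,:,::-1]); np.save("T1.npy",T)
print(robot.current_time_s(),robot.current_joint_positions())
for n_ in ("pipe","v_block","stop_face"): print(n_,[(np.round(d["rect"]),round(d["p"],2)) for d in recognise(n_,"wrist")])
```

```text
[ 0.6062 -0.3635  0.    ] [ 0.4783 -0.3513  0.    ] 0.12846880860983054
-5.457183816298133
O [ 0.5471 -0.4121  0.    ]
pipe in block -0.04636830150780829 0.1520464576934582
2.0167 [ 39.8705  25.5474 -18.0031  73.7011   7.8608  81.9735  16.6794]
pipe [(array([308., 130., 122.,  50.]), 0.65), (array([285.,  15.,  36.,  28.]), 0.64)]
v_block []
stop_face []
```

View pics/w1.png

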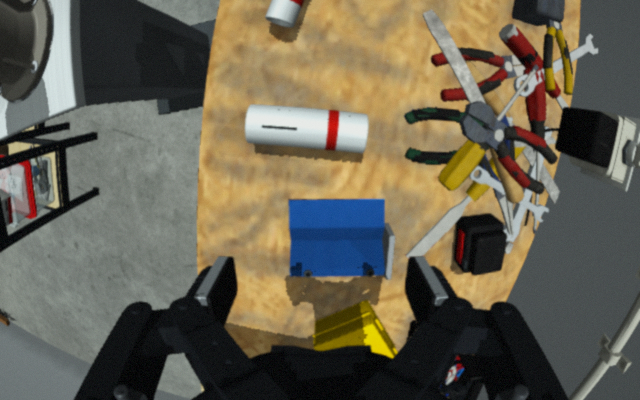

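The wrist view shows the block's foot edge running (289,199)–(384,199) and the stop at (390,248). The pipe runs from (246,125) to (368,132), with its band on the stop side.

Run:
```python
from h import *
T=np.load("T1.npy"); im=cv2.imread("pics/w1.png").astype(int)
blue=((im[:,:,0]-im[:,:,2])>50)&((im[:,:,0]-im[:,:,1])>25); blue[:190]=0; blue[290:]=0; blue[:,:270]=0; blue[:,400:]=0
E_=[]
for c in range(295,380,6): E_.append((c,np.where(blue[:,c])[0].min()-.5))
E_=np.array(E_); k=np.polyfit(E_[:,0],E_[:,1],1); cols=np.where(blue[200:206].mean(0)>.5)[0]; print(k,cols.min(),cols.max())
l,r=cols.min()-.5,cols.max()+.5
b,a=[wunproj((c,np.polyval(k,c)),0.0005,T) for c in (l,r)]
print(a,b,np.linalg.norm(a-b)); th=np.arctan2(*(a-b)[1::-1]); print(np.degrees(th))
n=np.array([-np.sin(th),np.cos(th),0]); e=np.array([np.cos(th),np.sin(th),0])
O=(a+b)/2-.054*n+.010*e;print("O",O)
for uv in ((246,125),(368,132),(308,129)):
    p=wunproj(uv,.024,T); print(p,(p-O)@e,(p-O)@n)
```

```text
[ -0.0131 203.6464] 289 383
[ 0.6101 -0.361   0.0005] [ 0.4813 -0.3499  0.0005] 0.12931268978236712
-4.901229141228419
O [ 0.551  -0.4101  0.0005]
[ 0.4445 -0.2418  0.024 ] -0.12057850474013765 0.15863758037174724
[ 0.5908 -0.266   0.024 ] 0.027349577288416166 0.1469790091117267
[ 0.5191 -0.2558  0.024 ] -0.04496739354728589 0.1510284286604584
```

```bash
cat >> h.py <<'E'
TH=np.radians(-5.1); O=np.array([0.5495,-0.4108,0.]); ex=np.array([np.cos(TH),np.sin(TH),0]); ey=np.array([-np.sin(TH),np.cos(TH),0])
RPY=[180,0,np.degrees(TH)+90]
def W(x,y,z): return list(O+x*ex+y*ey+[0,0,z])
def B(): p=np.array(robot.current_tool_pos())-O; return np.array([p@ex,p@ey,p[2]])
def shot(n):
    T=wcam(); im=vision.grab_frame("wrist"); cv2.imwrite(f"pics/{n}.png",im[:,:,::-1]); np.save(f"{n}.npy",T)
E
python3 - <<'E'
from h import *
robot.move_to(W(-.046,.207,.08),RPY)
robot.line_to(W(-.046,.207,.045),velocity=.08)
print(robot.line_to(W(-.046,.207,.0),velocity=.02,f_stop=5),B(),robot.current_contact_force())
zt=B()[2]; robot.line_to(W(-.046,.207,zt+.018),velocity=.08)
print(B(),robot.current_time_s()); shot("w2")
print(recognise("pipe","wrist"))
E
```

```text
True [-0.046  0.207  0.004] [-0.8326  0.2509  4.4572]
[-0.0456  0.2069  0.0225] 5.825
[{'rect': [318.2, 346.3, 262.6, 80.2], 'p': 0.9}, {'rect': [266.8, 62.5, 126.2, 123.2], 'p': 0.83}]
```

View pics/w2.png

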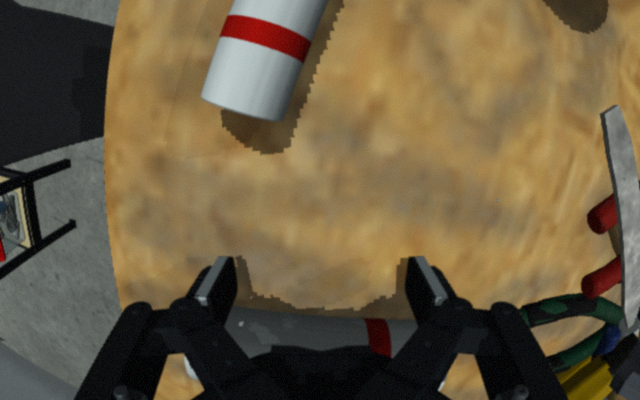

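The pipe lies just beyond the fingers (band at ~(377,335)) and both fingers fall within its length. Open tips sit 4 mm ahead of the TCP. Now I roll it.

Run:
```python
from h import *
for y,v in ((.165,.05),(.10,.05),(.075,.05),(.041,.035)):
    s=robot.line_to(W(-.046,y,.0225),velocity=v,f_stop=12); print(y,s,B(),robot.current_contact_force(),robot.current_time_s())
    if s: break
robot.pause(.3)
im=vision.grab_frame("top"); cv2.imwrite("pics/top2.png",im[:,:,::-1])
print(recognise("pipe","top")[:2], proj("top",[W(-.046,0,.031),W(-.116,0,.031),W(.024,0,.031),W(-.046,.02,.036)]))
cv2.imwrite("pics/crop2.png",cv2.resize(im[150:280,350:510,::-1],None,fx=4,fy=4,interpolation=cv2.INTER_CUBIC))
```

```text
0.165 False [-0.0459  0.1656  0.0225] [ 0.6085 -0.4287  0.1497] 6.9167
0.1 False [-0.046   0.1005  0.0224] [-0.431   0.6246  1.0018] 8.3667
0.075 False [-0.0443  0.0772  0.0232] [1.1657 5.5836 3.2199] 9.0167
0.041 False [-0.0461  0.0412  0.0224] [-0.3494  0.3103 -0.031 ] 10.1417
[{'rect': [460.2, 239.1, 20.4, 32.6], 'p': 0.9}, {'rect': [307.7, 258.2, 48.6, 27.8], 'p': 0.88}] [[451.271  220.3725]
 [460.2947 250.2617]
 [442.6345 191.7659]
 [443.3335 221.3237]]
```

View pics/crop2.png

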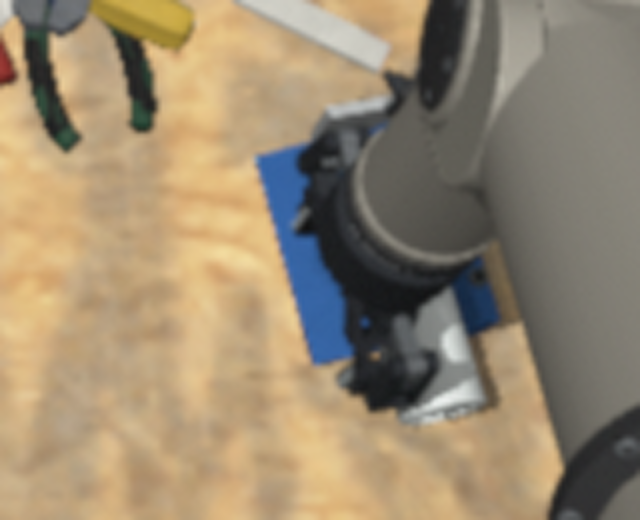

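The pipe is in the groove: its near end is at about px (460.8,252.5) against a predicted (460.3,250.3). Next I back off, close the fingers and push endways.

Run:
```python
from h import *
robot.line_to(W(-.046,.075,.0225),velocity=.1)
robot.line_to(W(-.046,.085,.13),velocity=.2)
fingers.gripper_to(0.0,20)
robot.move_to(W(-.165,.0,.13),RPY)
T=wcam(); im=vision.grab_frame("top"); cv2.imwrite("pics/top3.png",im[:,:,::-1]); print(recognise("pipe","top")[:2])
robot.line_to(W(-.165,.0,.034),velocity=.12,f_stop=10); print(B())
s=robot.line_to(W(-.118,.0,.034),velocity=.04,f_stop=10); print(s,B(),robot.current_contact_force())
s=robot.line_to(W(-.094,.0,.034),velocity=.02,f_stop=6); print(s,B(),robot.current_contact_force(),robot.current_time_s())
im=vision.grab_frame("top"); cv2.imwrite("pics/crop3.png",cv2.resize(im[150:280,350:510,::-1],None,fx=4,fy=4,interpolation=cv2.INTER_CUBIC))
```

```text
[{'rect': [307.6, 257.4, 47.4, 28.5], 'p': 0.72}, {'rect': [446.1, 205.8, 59.3, 63.7], 'p': 0.54}]
[-0.1642 -0.0003  0.0347]
False [-0.118  -0.0002  0.034 ] [-2.8275  0.1096  1.7614]
True [-0.0996 -0.0001  0.034 ] [-0.5432  0.6773  4.3133] 16.4
```

View pics/crop3.png

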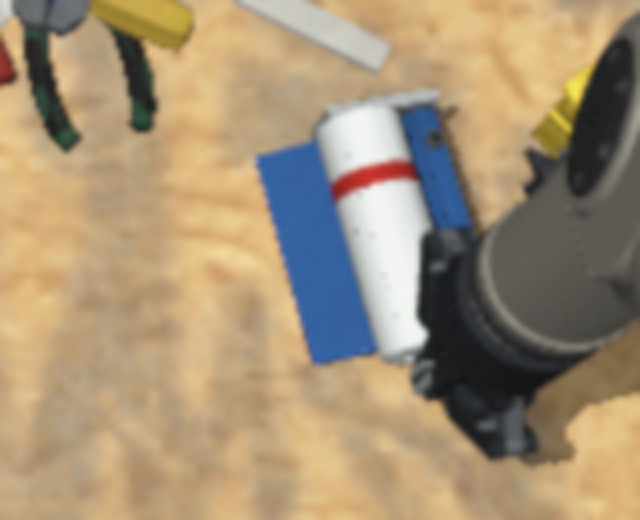

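The pipe sits in the groove with its far end at the stop plate (crop (365,108)), and the arm stopped at the predicted contact. I'll retract and check.

Run:
```python
from h import *
robot.line_to(W(-.15,.0,.034),velocity=.06)
robot.line_to(W(-.16,.0,.16),velocity=.15)
robot.move_to(W(-.02,.17,.27),RPY); robot.pause(.3); shot("w4")
T=np.load("w4.npy"); im=cv2.imread("pics/w4.png")
P=[W(-.085,0,.031),W(.055,0,.031),W(-.015,.024,.031),W(-.015,-.024,.031)]
q=wproj(P,T); print(q,robot.current_time_s())
for u in q: cv2.circle(im,tuple(np.int32(np.round(u))),1,(0,255,0),-1)
c=q.mean(0).astype(int); cr=im[max(0,c[1]-70):c[1]+70,c[0]-100:c[0]+100]
cv2.imwrite("pics/w4c.png",cv2.resize(cr,None,fx=4,fy=4,interpolation=cv2.INTER_CUBIC))
```

```text
[[274.6649 285.2681]
 [373.1679 284.9003]
 [324.0447 271.4949]
 [323.939  299.2593]] 19.7
```

View pics/w4c.png

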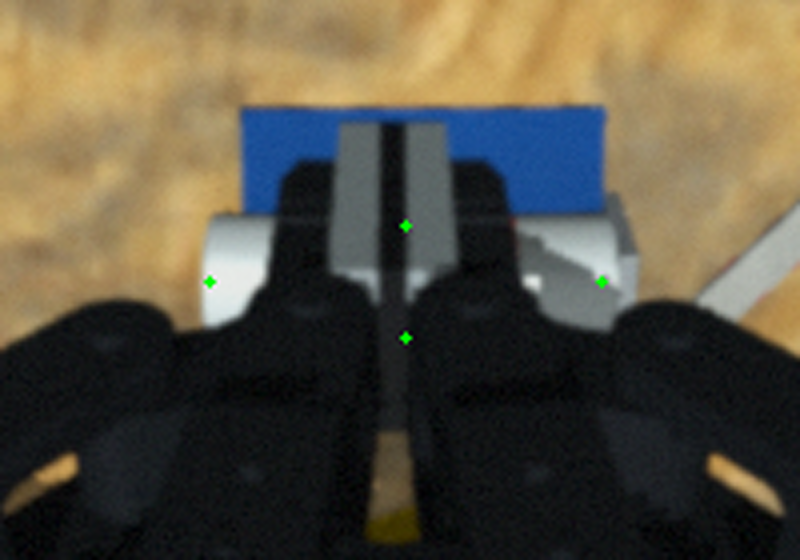

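The pipe spans crop columns 203–615, its right end is flush with the stop at 615, and it lies parallel in the groove. I'm handing it in.

```bash
python3 -c "
from h import *
print(workorder.close_job())"
```

```text
the job is handed in; nothing more can be done
None
```

I rolled the larger pipe up the ramp into the V-block groove, pushed it endways to the steel stop, and handed the job in. The last wrist picture showed it lying parallel in the groove with no visible gap at the stop; no verdict came back.

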